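# Put the upper tier back on the revolving coffee stand

## Robot

A 6-joint arm with a two-finger parallel gripper is mounted at the origin on the work surface. World frame = base frame: x ahead of the robot, y to its left, z up, the work surface at z = 0. Lengths are in m, angles in rad, forces in N, time in s.
With the tool pointing down it reaches from about 0.25 to 0.725 m from the base axis. Payload 9.7 kg.
Tool frame: the origin (TCP) lies on the centre line of the jaws, within the pads' length; the fingertips stand 14 mm ahead of it and the grasp point (between the pads) lies 5 mm behind it; z points along the fingers, x is the direction in which the jaws open and shut, and the axes are right-handed (so a half turn about z gives the same grasp; the last joint's range is limited). The gripper opens to 85 mm and grips with 20 to 120 N. Pads are 22 mm wide; open, the fingers measure 114 mm over their backs; the gripper's body (76 mm by 85 mm) begins 54 mm behind the grasp point. The pads swing forward as they close: fully open they stand 13 mm farther back than shut.
Start: joints at [1.154, 0.087, 0.176, 1.66, 0, 1.571], TCP at [0.223, 0.503, 0.245] pointing down, gripper open.
Joint ranges: [-3.13, 3.13], [-0.85, 1.81], [-1.15, 1.24], [-2.2, 2.28], [-1.44, 1.52], [-3.14, 3.14]. Speed limits (rad/s): [2.22, 2.22, 2.57, 3.14, 3.14, 3.14].

## Interface

Orientations are given as a unit quaternion [x, y, z, w].
In Python, from rig import arm gives the robot as it stands.
- The arm moves only by the shell command python3 -m handwheel 'ROWS'. ROWS is JSON, one flat list of numbers, 7 for each row, row after row: the shift along the world's x, y, z in mm, then the turn, a rotation vector about the world's x, y, z in degrees, then the closure, from 0 (fully open) to 1 (shut). In form: [tx, ty, tz, rx, ry, rz, gripper, tx, ty, tz, rx, ry, rz, gripper, ...]. A call has 1 to 10 rows; each row shifts and turns the pose as measured when the row begins; what a row does not reach is not made up. A row lasts 1/8 s, in which the tool goes at most 62.5 mm and 10.7 degrees, less where a joint would pass 70% of its speed; a pose out of reach is approached as far as the arm can. A call is refused whole if a number of a shift passes 62.5 or a number of a turn 10.7, either way. A call with a gripper value outside its range is refused whole. The fingers move at their own pace and stop on an object; the grip force is fixed at half the most. Time passes only in rows, so rows that do not move let the fingers close. It gives the time, the measured TCP pose, the force and the opening at its end, in the units of the state.
- arm.sense(): the state, without advancing time (a new reading comes with each control period).
- arm.snapshot(name): name is "scene" or "top"; returns the picture (384x512x3 uint8, red, green, blue); there is no depth.
- arm.camera_model(name): a dict with "fx", "fy", "cx", "cy" (pixels), "k1" (the pictures are not rectified: a ray, as slopes to the right and down, at radius r is drawn at 1 + k1 r^2 times it, then the intrinsics apply), "R" (3x3) and "t" (3): a world point X has camera coordinates R X + t. Camera axes: x right, y down, z forward; pixel columns grow to the right and rows downward; lengths in m; the calibration is good to about 2 mm. A picture is of the moment at which its call begins. camera_model takes no time and is no camera call.
- arm.sign_off(): hands the job in, once; it reports no verdict.
The state is a dict: "t": time; "joint_pos": joint angles; "joint_velocities": joint speeds; "joint_torque": joint torques, N m; "tcp_pos": TCP position; "tool_rot": TCP orientation; "force": force on the tool from outside, world axes, zero at the start; "moment": the same for the moment, N m; "gripper_width": opening from 0.0 (shut) to 1.0 (fully open).
Only numpy, scipy, OpenCV 4.12 (cv2) and the standard library are available. Lean on these libraries where they do the work, as an engineer would, in place of code of your own. Each camera call takes 0.05 s, during which the arm holds its last target. There are 200 camera calls.

## Task

Put the loose upper tier, the one with the bridge handle, back on the revolving two-tier coffee stand: bring its four corner holes over the four posts and lower it gently, without letting it drop or forcing it, until it sits level and fully home on the shoulders of all four posts, then let go. The stand's turntable has been left turned by some unknown angle, so look or feel for where the posts are. Do not disturb the jar, mug, bowl and canister.

Things in the scene. Friction and masses are not known exactly. Their poses are not given: they have to be found in the camera images.
- stand_centre (a point): Stand's fixed foot, a wooden block 150 x 110 x 18 mm; point: centre of its underside on the shelf, z up. On it, about the vertical axis through this point, turns a turntable with a 190 x 150 mm lower tier (top at 30 mm) and four posts. The turntable is turned from this point's axes by up to 0.40 rad either way: the angle is not reported. It turns stiffly (0.8 N m); light touches do not move it
- post_tops (a point): Point on the stand's axis, 142 mm above the foot's underside, level with the tips of the four steel posts; its axes are those of the foot. Posts stand at x = +-70, y = +-48 mm in the turntable's own axes. Each is 18 mm thick up to a flat shoulder 22 mm below this point; a 10 mm pin with a slightly rounded end goes on from there up to this height. Nothing else on the stand is above 60 mm
- tier_centre (a point): Loose wooden upper tier, 0.3 to 0.5 kg, lying flat: plate 190 x 150 mm (x, y), 6 mm thick, 8 mm high lips on its edge, four 14 mm through holes at x = +-70, y = +-48 mm, bridge handle in the middle. Point: on its middle axis, half-way up, 32 mm above its underside, z up. Fully home, this point is 152 mm above the foot's underside. It fits either way round (half a turn is the same)
- tier_handle (a point): Centre of the bar of the tier's handle, 24 mm above tier_centre (56 mm above the underside). The bar runs along the tier's x: 74 mm long, 12 mm thick in y, 16 mm high. Two legs, 10 mm wide, carry it at x = +-32 mm; the space under the bar is open between them. Axes as tier_centre
- jar_centre (a point): Bystander: glass coffee jar with a red lid, 80 mm in diameter, about 135 mm high; point on its axis half-way up
- mug_centre (a point): Bystander: stainless mug, 80 mm in diameter, 88 mm high, handle on one side; point on its axis half-way up
- bowl_centre (a point): Bystander: small ceramic bowl, 110 mm in diameter, 50 mm high; point on its axis half-way up
- canister_centre (a point): Bystander: white push-top dispenser canister, 72 mm in diameter, 137 mm high; point on its axis half-way up
Mind the look-alikes: they are no part of the job. What is shaped like the part that bears stand_centre but red is not meant.

How it is judged:
By the outcome, as a careful person would: the job done as asked, in the order asked, and still so for the second after the job is handed in, with the robot touching nothing.
It also fails if it takes over 64 s, if anything falls off the work surface, if the arm or the gripper's body presses on something with over 40 N, if the wrist force passes 120 N, or if a joint passes its speed limit or range.

## Working session

There is one attempt and no reset: what is moved stays moved. The work goes in short steps, Python scripts to look and compute and a shell command to move; the robot and the scene stay as the last step left them, time stands still between calls to the robot, and variables do not carry over. Pictures are saved under pics/ and viewed, about 8 in all and at most 12, crops included, and the job is handed in when it is done.

```bash
ls; mkdir -p pics
python3 - <<'E'
from rig import arm
import cv2,numpy as np
np.set_printoptions(precision=4,suppress=True)
for n in("scene","top"):
    cv2.imwrite(f"pics/{n}0.png",arm.snapshot(n)[:,:,::-1]); print(arm.camera_model(n))
print(arm.sense())
E
```

```text
pics
{'fx': 363.0046489954054, 'fy': 363.0046489954054, 'cx': 257.6053941918173, 'cy': 193.08964082014162, 'k1': -0.09397629591946835, 'R': array([[ 0.5341,  0.8454, -0.0055],
       [ 0.5805, -0.3714, -0.7246],
       [-0.6146,  0.3839, -0.6891]]), 't': array([-0.2739, -0.1989,  1.3164])}
{'fx': 432.4417849245802, 'fy': 432.4417849245802, 'cx': 259.15524724531014, 'cy': 196.1087139087766, 'k1': -0.09926917674923598, 'R': array([[-0.008 , -1.    ,  0.0028],
       [-0.9856,  0.0074, -0.1691],
       [ 0.1691, -0.0041, -0.9856]]), 't': array([0.009 , 0.5137, 1.1709])}
{'t': 0.1, 'joint_pos': array([ 1.154 ,  0.0874,  0.1752,  1.6598, -0.    ,  1.5708]), 'joint_velocities': array([ 0.0019, -0.0019,  0.0011, -0.0002, -0.0002,  0.0009]), 'joint_torque': array([  0.0005, -52.1563,  46.5651,   0.0161,   0.0001,  -0.    ]), 'tcp_pos': array([0.2226, 0.5027, 0.2446]), 'tool_rot': array([ 0.8381,  0.5455, -0.0005,  0.0003]), 'force': array([-0.7001,  0.0973,  0.1143]), 'moment': array([-0.0083,  0.0338, -0.0054]), 'gripper_width': 1.0000025110158088}
```

View pics/top0.png

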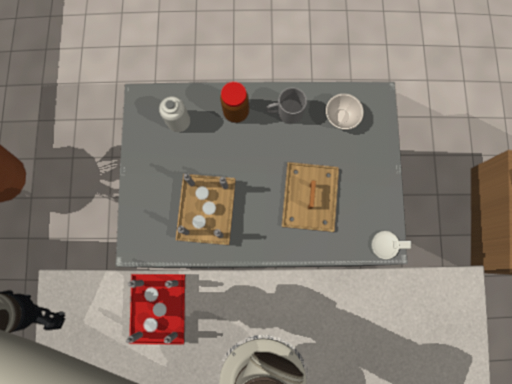

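View pics/scene0.png

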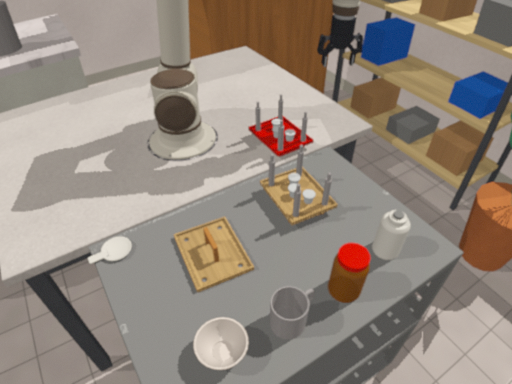

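Run:
```python
import cv2,numpy as np
t=cv2.imread("pics/top0.png");s=cv2.imread("pics/scene0.png")
def c(im,x,y,w,h,k): return cv2.resize(im[y:y+h,x:x+w],None,fx=k,fy=k,interpolation=cv2.INTER_CUBIC)
# top: both, x170-350,y155-255 at x4 ; 
a=[c(t,170,165,80,85,5),c(t,270,155,80,85,5)]
cv2.imwrite("pics/c1.png",np.hstack(a))
b=[c(s,255,140,90,90,4.4),c(s,165,210,90,90,4.4)]
cv2.imwrite("pics/c2.png",np.hstack(b))
```

```text
(no output)
```

View pics/c1.png

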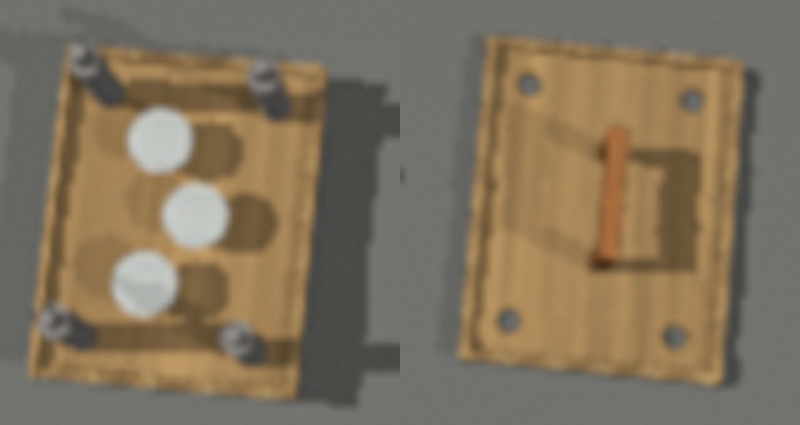

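View pics/c2.png

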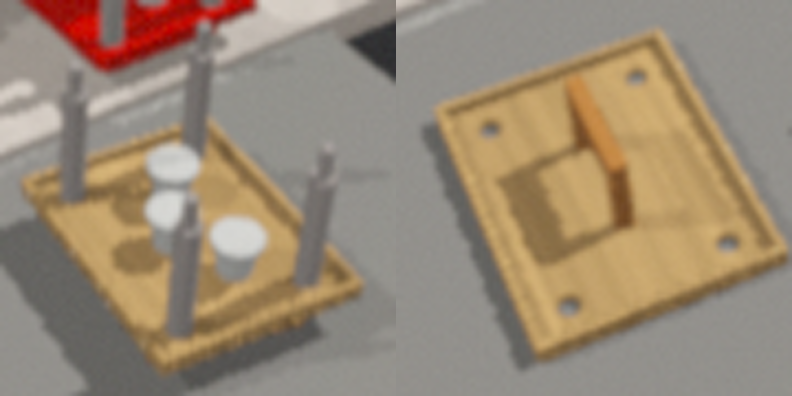

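```bash
cat > fit.py <<'E'
import numpy as np
from scipy.optimize import least_squares
from rig import arm
M={n:arm.camera_model(n) for n in("top","scene")}
def proj(n,X):
    m=M[n];c=np.atleast_2d(X)@np.array(m["R"]).T+m["t"];s=c[:,:2]/c[:,2:]
    s=s*(1+m["k1"]*(s**2).sum(1,keepdims=True));return s*[m["fx"],m["fy"]]+[m["cx"],m["cy"]]
def body(p,L):
    c,s=np.cos(p[3]),np.sin(p[3]);return np.asarray(L)@np.array([[c,s,0],[-s,c,0],[0,0,1]])+p[:3]
def un(x0,y0,k,P): return (np.array(P)+.5)/k-.5+[x0,y0]
SQ=np.array([[70,48,0],[70,-48,0],[-70,48,0],[-70,-48,0]])/1e3
def fit(L,obs,p0):
    r=lambda p:np.vstack([proj(n,body(p,L))-o for n,o in obs.items()]).ravel()
    s=least_squares(r,p0);return s.x,s.fun
E
python3 - <<'E'
from fit import *
np.set_printoptions(precision=4,suppress=True)
T=SQ+[0,0,.142]
x,f=fit(T,{"top":un(170,165,5,[(80,52),(265,70),(52,316),(236,335)]),"scene":un(255,140,4.4,[(326,155),(190,205),(205,27),(75,72)])},[.45,.1,0,0])
print("stand",x,"\n",f.reshape(-1,2))
H=np.vstack([SQ+[0,0,.006],[[.037,0,.064],[-.037,0,.064]]])
x,f=fit(H,{"top":un(270,155,5,[(129,84),(291,100),(109,320),(274,336),(218,128),(207,258)]),"scene":un(165,210,4.4,[(332,242),(173,305),(241,76),(92,129),(229,168),(179,80)])},[.45,-.15,0,0])
print("tier",x,"\n",f.reshape(-1,2))
E
```

```text
stand [ 0.481   0.1556 -0.0052 -0.0977] 
 [[ 0.4038 -0.0236]
 [-0.2109 -0.4278]
 [-0.3835  0.2869]
 [-0.0735 -0.0723]
 [ 0.025  -0.1334]
 [-0.1018 -0.3876]
 [-0.3172  0.8239]
 [ 0.0174 -0.1808]]
tier [ 0.5183 -0.1424 -0.0019 -0.1047] 
 [[-0.042   0.1276]
 [ 0.075   0.0727]
 [-0.044   0.1611]
 [ 0.0969  0.1309]
 [ 0.0825 -0.2124]
 [ 0.2707 -0.0812]
 [ 0.2516  0.0812]
 [ 0.5882  0.1268]
 [ 0.0403  0.202 ]
 [ 0.8144  0.1333]
 [-0.9445  0.0628]
 [-0.2512 -0.6141]]
```

```bash
python3 -m handwheel '[24,-52,3,0,0,1.8,0, 24,-52,3,0,0,1.8,0, 24,-52,3,0,0,1.8,0, 24,-52,0,0,0,1.8,0, 24,-52,0,0,0,1.8,0, 24,-52,0,0,0,1.8,0, 24,-52,0,0,0,1.8,0, 24,-52,0,0,0,1.8,0, 24,-52,0,0,0,1.8,0, 24,-52,0,0,0,1.8,0]'
```

```text
t: 1.35
tcp_pos: [0.4646, -0.0319, 0.2497]
tool_rot: [0.737, 0.676, -0.002, 0.002]
force: [0.9, 0.7, 0.2]
gripper_width: 1.004
```

```bash
python3 -m handwheel '[18,-36,-20,0,0,-0.5,0, 18,-36,-30,0,0,-0.5,0, 14,-30,-30,0,0,0,0, 2,-4,-20,0,0,0,0, 0,0,-10,0,0,0,0, 0,0,0,0,0,0,0]'; python3 -c "
from rig import arm
import cv2
print(arm.sense()['tcp_pos'],arm.sense()['tool_rot'])
t=arm.snapshot('top')[:,:,::-1];s=arm.snapshot('scene')[:,:,::-1]
import numpy as np
cv2.imwrite('pics/g1.png',np.hstack([cv2.resize(t[130:260,240:370],(400,400)),cv2.resize(s[170:300,150:280],(400,400))]))"
```

```text
t: 2.1
tcp_pos: [0.5174, -0.1456, 0.1342]
tool_rot: [0.745, 0.668, -0.003, 0.0]
force: [0.4, -1.2, 1.0]
gripper_width: 1.005
[ 0.51744385 -0.14555458  0.13416605] [ 7.44517037e-01  6.67598079e-01 -2.65437120e-03  3.73938331e-04]
```

View pics/g1.png

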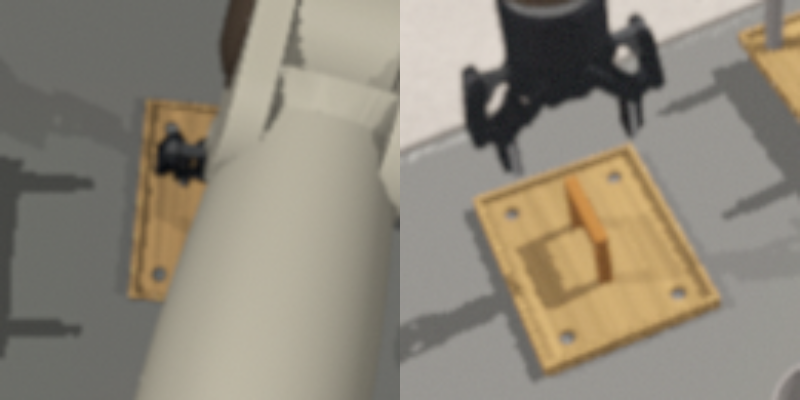

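```bash
python3 -m handwheel '[1,3,-25,0,0,0,0, 0,0,-25,0,0,0,0, 0,0,-20,0,0,0,0, 0,0,-10,0,0,0,0, 0,0,-3,0,0,0,0, 0,0,0,0,0,0,0]'
cat > st.py <<'E'
from rig import arm
import numpy as np
from scipy.spatial.transform import Rotation as R
np.set_printoptions(precision=2,suppress=True)
s=arm.sense();r=R.from_quat(s["tool_rot"]);m=r.as_matrix()
print("t",s["t"],"tcp mm",s["tcp_pos"]*1e3,"yaw deg",np.degrees(np.arctan2(m[1,0],m[0,0])),"level corr deg",np.degrees(np.cross(m[:,2],[0,0,-1])),"F",s["force"],"M",s["moment"],"w",s["gripper_width"],"j5",s["joint_pos"])
E
python3 st.py
```

```text
t: 2.95
tcp_pos: [0.5225, -0.141, 0.0579]
tool_rot: [0.743, 0.669, 0.001, 0.006]
force: [-0.6, -0.4, 0.3]
gripper_width: 0.997
t 2.95 tcp mm [ 522.5  -140.99   57.93] yaw deg 83.99284720158215 level corr deg [0.44 0.56 0.  ] F [-0.57 -0.44  0.25] M [ 0.01 -0.06 -0.02] w 0.9972186753714162 j5 [-0.26  0.06 -0.21  1.28 -0.   -0.16]
```

```bash
python3 -m handwheel '[-4,-1.4,-8,0.44,0.56,0,0, 0,0,0,0,0,0,0]'; python3 st.py
```

```text
t: 3.2
tcp_pos: [0.5188, -0.1426, 0.0506]
tool_rot: [0.743, 0.669, 0.0, 0.0]
force: [-0.2, 0.2, 0.3]
gripper_width: 0.998
t 3.2 tcp mm [ 518.78 -142.6    50.6 ] yaw deg 84.00184988604308 level corr deg [-0.01  0.05  0.  ] F [-0.25  0.2   0.28] M [ 0.02  0.05 -0.  ] w 0.9983164319208259 j5 [-0.27  0.07 -0.22  1.28  0.   -0.16]
```

```bash
python3 -m handwheel '[0,0,0,0,0,0,1, 0,0,0,0,0,0,1, 0,0,0,0,0,0,1, 0,0,0,0,0,0,1, 0,0,0,0,0,0,1, 0,0,0,0,0,0,1, 0,0,0,0,0,0,1, 0,0,0,0,0,0,1]'; python3 st.py
```

```text
t: 4.2
tcp_pos: [0.5191, -0.1429, 0.0512]
tool_rot: [0.743, 0.669, 0.001, 0.001]
force: [-0.6, -0.3, 0.7]
gripper_width: 0.131
t 4.2 tcp mm [ 519.09 -142.9    51.2 ] yaw deg 83.98083668437431 level corr deg [0.01 0.1  0.  ] F [-0.55 -0.33  0.7 ] M [-0.03  0.05 -0.02] w 0.13136488621095607 j5 [-0.27  0.07 -0.22  1.28  0.   -0.16]
```

```bash
python3 -m handwheel '[0,0,3,0,0,0,1, 0,0,5,0,0,0,1, 0,0,12,0,0,0,1, 0,0,25,0,0,0,1, 0,0,35,0,0,0,1, 0,0,40,0,0,0,1, 0,0,35,0,0,0,1, 0,0,20,0,0,0,1, 0,0,5,0,0,0,1, 0,0,0,0,0,0,1]'; python3 st.py
```

```text
t: 5.45
tcp_pos: [0.5171, -0.1421, 0.2402]
tool_rot: [0.743, 0.669, 0.001, 0.0]
force: [0.2, -0.9, -4.3]
gripper_width: 0.126
t 5.45 tcp mm [ 517.09 -142.12  240.15] yaw deg 83.99681618421074 level corr deg [-0.02  0.08  0.  ] F [ 0.21 -0.88 -4.26] M [ 0.03 -0.01  0.02] w 0.1264214478202749 j5 [-0.27  0.05  0.13  1.65  0.   -0.16]
```

```bash
python3 -m handwheel '[-2,15,0,0,0,0,1, -4,35,0,0,0,0,1, -5,45,0,0,0,0,1, -5,45,0,0,0,0,1, -5,45,0,0,0,0,1, -5,45,0,0,0,0,1, -5,35,0,0,0,0,1, -3,20,0,0,0,0,1, -1,8,0,0,0,0,1, 0,0,0,0,0,0,1]'; python3 st.py;python3 -c "
from rig import arm
import cv2
t=arm.snapshot('top')[:,:,::-1];s=arm.snapshot('scene')[:,:,::-1]
import numpy as np
cv2.imwrite('pics/t1.png',t);cv2.imwrite('pics/s1.png',s)
cv2.imwrite('pics/g2.png',np.hstack([cv2.resize(t[140:260,140:260],(300,300)),cv2.resize(s[90:240,235:360],(500,600),interpolation=cv2.INTER_CUBIC)[:, :]][1:]))"
```

```text
t: 6.7
tcp_pos: [0.4734, 0.1643, 0.2301]
tool_rot: [0.743, 0.67, -0.005, -0.005]
force: [0.1, -0.2, -3.1]
gripper_width: 0.126
t 6.7 tcp mm [473.41 164.34 230.11] yaw deg 84.06860857256748 level corr deg [-0.03 -0.77 -0.  ] F [ 0.05 -0.23 -3.06] M [-0.05 -0.1  -0.07] w 0.12632915963911287 j5 [ 0.33 -0.02  0.03  1.64  0.    0.44]
```

View pics/g2.png

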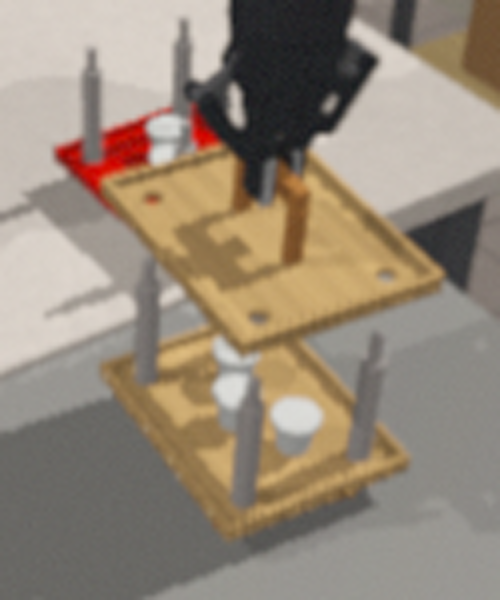

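```bash
python3 -m handwheel '[4,-4,-12,0,-0.4,0.1,1, 4,-4,-10,0,-0.4,0.1,1, 0,0,-4,0,0,0,1, 0,0,0,0,0,0,1]'; python3 st.py
python3 - <<'E'
from rig import arm
import cv2
t=arm.snapshot('top')[:,:,::-1];s=arm.snapshot('scene')[:,:,::-1]
import numpy as np
cv2.imwrite('pics/t2.png',t);cv2.imwrite('pics/s2.png',s)
c=lambda im,x,y,w,h,k:cv2.resize(im[y:y+h,x:x+w],None,fx=k,fy=k,interpolation=cv2.INTER_CUBIC)
cv2.imwrite('pics/g3.png',np.hstack([c(t,170,160,80,120,5),c(s,260,120,80,120,5)]))
from fit import *
for z in(0,-.003):
  T=SQ+[0,0,.142+z]
  x,f=fit(T,{"top":un(170,165,5,[(80,52),(265,70),(52,316),(236,335)]),"scene":un(255,140,4.4,[(326,155),(190,205),(205,27),(75,72)])},[.45,.1,0,0])
  g=lambda p:np.vstack([proj(n,body([p[0],p[1],0,p[2]],T))-o for n,o in {"top":un(170,165,5,[(80,52),(265,70),(52,316),(236,335)]),"scene":un(255,140,4.4,[(326,155),(190,205),(205,27),(75,72)])}.items()]).ravel()
  print(z,least_squares(g,[.48,.15,-.1]).x)
E
```

```text
t: 7.3
tcp_pos: [0.4825, 0.1528, 0.2017]
tool_rot: [0.743, 0.669, 0.0, 0.0]
force: [0.2, -0.1, -2.4]
gripper_width: 0.129
t 7.3 tcp mm [482.49 152.77 201.7 ] yaw deg 84.01282242550228 level corr deg [0.01 0.05 0.  ] F [ 0.22 -0.15 -2.41] M [ 0.03  0.   -0.01] w 0.12851368809807678 j5 [ 0.31 -0.03 -0.03  1.57 -0.    0.41]
0 [ 0.48184936  0.15416003 -0.09828666]
-0.003 [ 0.48136309  0.15498285 -0.09796797]
```

View pics/g3.png

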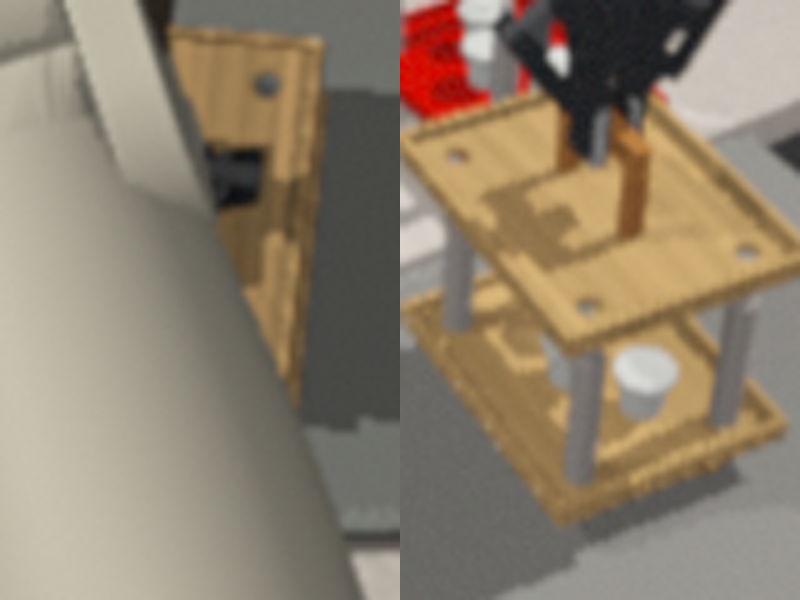

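Run:
```python
from fit import *
np.set_printoptions(precision=2,suppress=True)
def f3(L,obs,z):
  g=lambda p:np.concatenate([(proj(n,body([p[0],p[1],z,p[2]],L[i]))-o).ravel() for n,(i,o) in obs.items()])
  s=least_squares(g,[.48,.15,-.1]);return s.x*[1e3,1e3,57.3],abs(s.fun).max()
A=[0,1,2,3]
pt=("top",(A,un(170,165,5,[(80,52),(265,70),(52,316),(236,335)])));ps=("scene",(A,un(255,140,4.4,[(326,155),(190,205),(205,27),(75,72)])))
ht=("top",(A,un(270,155,5,[(129,84),(291,100),(109,320),(274,336)])));hs=("scene",(A,un(165,210,4.4,[(332,242),(173,305),(241,76),(92,129)])))
ct=("top",([1],un(170,160,5,[(266,84)])));cs=("scene",([0,1,3],un(260,120,5,[(347,250),(188,305),(57,156)])))
for zs in(0,-.003):
  print("zs",zs,"pins top",*f3(SQ,dict([pt]),.142+zs),"scene",*f3(SQ,dict([ps]),.142+zs))
  print(" tier initial top",*f3(SQ,dict([ht]),.006+zs),"scene",*f3(SQ,dict([hs]),.006+zs))
  z=.2017-.0512+zs+.006
  print(" tier now scene",*f3(SQ,dict([cs]),z),"both",*f3(SQ,dict([cs,ct]),z), "top hole pred at nominal", proj("top",body([.4825,.1528,z,-.1045],SQ[[1]])),ct[1][1])
```

```text
zs 0 pins top [480.05 154.73  -5.57] 0.5058087980269761 scene [485.94 151.67  -5.72] 0.6566113673742393
 tier initial top [ 518.3  -142.11   -6.04] 0.10907307426720081 scene [ 518.67 -143.64   -6.09] 0.3796938212184955
 tier now scene [481.85 152.19  -5.7 ] 0.13349995523381608 both [481.6  152.48  -5.63] 0.19393148185926634 top hole pred at nominal [[223.03 176.12]] [[222.8 176.4]]
zs -0.003 pins top [480.51 155.12  -5.57] 0.4349753069944029 scene [483.19 154.04  -5.69] 0.7575142796710566
 tier initial top [ 518.8  -142.47   -6.04] 0.06387771243458928 scene [ 516.54 -142.86   -6.08] 0.47838912144018764
 tier now scene [479.09 154.53  -5.64] 0.2502625928325415 both [480.25 153.68  -5.47] 0.6429795322746941 top hole pred at nominal [[223.12 176.37]] [[222.8 176.4]]
```

Run:
```python
import cv2,numpy as np
from fit import *
t=cv2.imread("pics/top0.png");s=cv2.imread("pics/scene0.png")
rows=[]
for n,im in(("top",t),("scene",s)):
  r=[]
  for p in proj(n,body([.481,.1548,.135,-.098],SQ)):
    x,y=np.round(p).astype(int)-10; k=cv2.resize(im[y:y+20,x:x+20],None,fx=10,fy=10,interpolation=cv2.INTER_CUBIC); print(n,x,y)
    k[:, ::50]=k[:, ::50]//2+100; k[::50]=k[::50]//2+100
    r.append(k)
  rows.append(np.hstack(r))
cv2.imwrite("pics/pins.png",np.vstack(rows))
```

```text
top 176 165
top 213 168
top 170 218
top 207 222
scene 318 165
scene 287 176
scene 291 137
scene 261 146
```

View pics/pins.png

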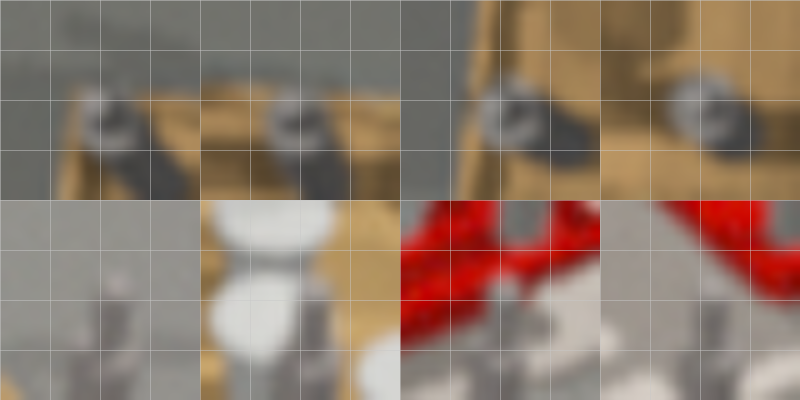

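Run:
```python
from fit import *
np.set_printoptions(precision=2,suppress=True)
def f3(obs,z):
  g=lambda p:np.concatenate([(proj(n,body([p[0],p[1],z,p[2]],SQ))-o).ravel() for n,o in obs.items()])
  s=least_squares(g,[.48,.15,-.1]);return s.x*[1e3,1e3,57.3],s.fun
S=np.array([(329.2,172.6),(297.9,183.6),(301.,144.4),(271.6,154.8)])
print(*f3({"scene":S},.142))
x,f=fit(SQ+[0,0,.142],{"top":un(170,165,5,[(80,52),(265,70),(52,316),(236,335)]),"scene":S},[.45,.1,0,0]);print(x*1e3,f)
# predicted tip/shoulder in zoomed top crops for candidates
o=np.array([(176,165),(213,168),(170,218),(207,222)])
for c in((.480,.1547),(.4815,.1540),(.4825,.1530)):
  for z in(.142,.120): print(c,z,((proj("top",body([*c,z,-.0985],SQ))-o+.5)*10).round().tolist())
```

```text
[479.72 156.66  -5.11] [-0.13  0.04  0.25  0.29 -0.21  0.35  0.06 -0.71]
[480.27 155.25   0.76 -93.68] [ 0.04 -0.19 -0.37 -0.72 -0.57  0.43 -0.04 -0.06 -0.42  0.21 -0.19  0.38
 -0.33  0.4  -0.18 -0.73]
(0.48, 0.1547) 0.142 [[105.0, 104.0], [101.0, 106.0], [101.0, 108.0], [104.0, 103.0]]
(0.48, 0.1547) 0.12 [[119.0, 122.0], [108.0, 124.0], [116.0, 116.0], [112.0, 110.0]]
(0.4815, 0.154) 0.142 [[108.0, 98.0], [104.0, 101.0], [104.0, 102.0], [106.0, 97.0]]
(0.4815, 0.154) 0.12 [[122.0, 116.0], [110.0, 118.0], [119.0, 110.0], [114.0, 104.0]]
(0.4825, 0.153) 0.142 [[112.0, 95.0], [107.0, 97.0], [108.0, 98.0], [110.0, 93.0]]
(0.4825, 0.153) 0.12 [[125.0, 113.0], [114.0, 115.0], [122.0, 106.0], [118.0, 100.0]]
```

```bash
python3 -m handwheel '[-1.6,3.1,-3,0,0,0.4,1, 0,0,-3,0,0,0,1, 0,0,0,0,0,0,1]'; python3 st.py
python3 - <<'E'
from rig import arm
import cv2,numpy as np
t=arm.snapshot('top')[:,:,::-1];s=arm.snapshot('scene')[:,:,::-1]
cv2.imwrite('pics/t3.png',t);cv2.imwrite('pics/s3.png',s)
cv2.imwrite('pics/g4.png',cv2.resize(s[135:195,260:340],None,fx=10,fy=10,interpolation=cv2.INTER_CUBIC))
E
```

```text
t: 7.78
tcp_pos: [0.4811, 0.1568, 0.1964]
tool_rot: [0.74, 0.672, 0.001, 0.001]
force: [-0.5, 1.0, -2.9]
gripper_width: 0.125
t 7.775 tcp mm [481.05 156.75 196.4 ] yaw deg 84.50000316791888 level corr deg [-0.02  0.14  0.  ] F [-0.49  1.01 -2.91] M [ 0.07  0.06 -0.03] w 0.1254227315131428 j5 [ 0.32 -0.03 -0.04  1.56 -0.    0.41]
```

View pics/g4.png

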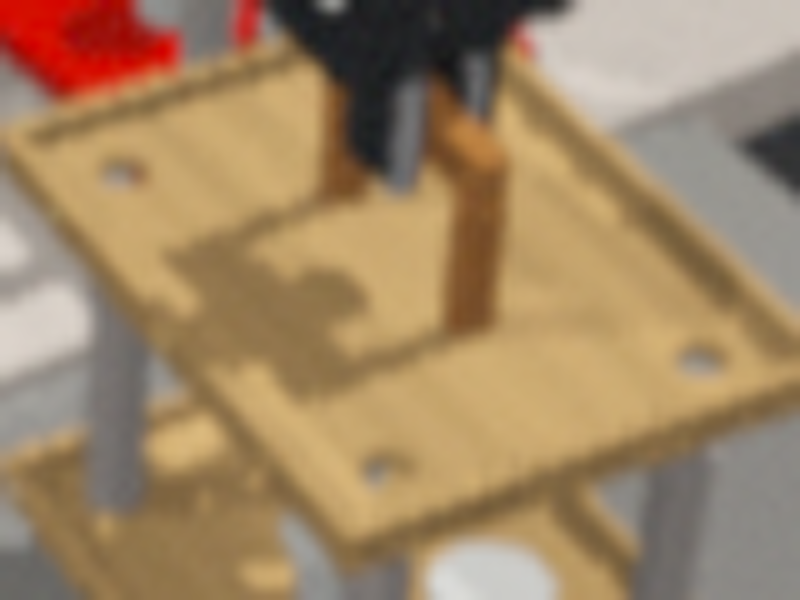

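```bash
python3 - <<'E'
from fit import *
np.set_printoptions(precision=2,suppress=True)
o=un(260,135,10,[(702,358),(387,467),(124,172)]);z=.1964-.0452
g=lambda p:(proj("scene",body([p[0],p[1],z,p[2]],SQ[[0,1,3]]))-o).ravel()
s=least_squares(g,[.48,.15,-.1]);print(s.x*[1e3,1e3,57.3],s.fun)
E
python3 -m handwheel '[0,0,-2,0,0,0,1, 0,0,-2,0,0,0,1]'; python3 st.py
```

```text
[480.75 156.42  -5.49] [-0.12 -0.02  0.11  0.18  0.01 -0.19]
t: 8.12
tcp_pos: [0.4813, 0.1567, 0.1927]
tool_rot: [0.74, 0.672, 0.001, 0.001]
force: [0.6, 0.2, -2.9]
gripper_width: 0.124
t 8.125 tcp mm [481.29 156.74 192.7 ] yaw deg 84.48897642568778 level corr deg [-0.04  0.18  0.  ] F [ 0.57  0.15 -2.93] M [-0.02 -0.02 -0.02] w 0.12425190262687881 j5 [ 0.32 -0.03 -0.05  1.55 -0.    0.41]
```

```bash
python3 -m handwheel '[-0.7,-0.7,-1,0,0.1,0,1, 0,0,-1.5,0,0,0,1]'; python3 -m handwheel '[0,0,-1.5,0,0,0,1]'; python3 -m handwheel '[0,0,-1.5,0,0,0,1]';  python3 st.py
```

```text
t: 8.38
tcp_pos: [0.4805, 0.1559, 0.1899]
tool_rot: [0.74, 0.672, 0.001, 0.0]
force: [0.1, 0.7, -4.1]
gripper_width: 0.124
t: 8.5
tcp_pos: [0.4805, 0.1559, 0.1883]
tool_rot: [0.74, 0.672, 0.001, 0.0]
force: [-0.4, 0.2, -3.2]
gripper_width: 0.125
t: 8.62
tcp_pos: [0.4805, 0.1559, 0.1867]
tool_rot: [0.74, 0.672, 0.001, 0.0]
force: [-0.0, 0.3, -3.1]
gripper_width: 0.129
t 8.625 tcp mm [480.49 155.9  186.67] yaw deg 84.48134348695022 level corr deg [-0.03  0.06  0.  ] F [-0.03  0.29 -3.1 ] M [0.02 0.02 0.03] w 0.12891760652957387 j5 [ 0.31 -0.04 -0.06  1.54  0.    0.41]
```

```bash
for i in 1; do python3 -m handwheel '[0,0,-2,0,0,0,1, 0,0,-2,0,0,0,1]'; done; python3 -m handwheel '[0,0,-2,0,0,0,1, 0,0,-2,0,0,0,1]'; python3 -m handwheel '[0,0,-2,0,0,0,1]'; python3 st.py
```

```text
t: 8.88
tcp_pos: [0.4805, 0.1559, 0.1824]
tool_rot: [0.74, 0.672, 0.001, 0.0]
force: [-0.6, -0.6, -2.8]
gripper_width: 0.13
t: 9.12
tcp_pos: [0.4805, 0.1559, 0.1781]
tool_rot: [0.74, 0.672, 0.001, 0.0]
force: [-0.0, 0.9, -3.8]
gripper_width: 0.131
t: 9.25
tcp_pos: [0.4805, 0.1559, 0.176]
tool_rot: [0.74, 0.672, 0.001, 0.0]
force: [-0.1, -0.3, -4.2]
gripper_width: 0.127
t 9.25 tcp mm [480.53 155.93 175.97] yaw deg 84.48106603930096 level corr deg [-0.04  0.07  0.  ] F [-0.13 -0.25 -4.22] M [-0.    0.02  0.03] w 0.12672237672976994 j5 [ 0.31 -0.04 -0.08  1.52  0.    0.41]
```

```bash
python3 -m handwheel '[0,0,-1.5,0,0,0,1]'; python3 -m handwheel '[0,0,-1.2,0,0,0,1]';  python3 -m handwheel '[0,0,-1,0,0,0,1]'; python3 -m handwheel '[0,0,-0.6,0,0,0,1]'
```

```text
t: 9.38
tcp_pos: [0.4805, 0.1559, 0.1743]
tool_rot: [0.74, 0.672, 0.001, 0.0]
force: [-0.2, -0.8, -4.0]
gripper_width: 0.129
t: 9.5
tcp_pos: [0.4805, 0.1559, 0.173]
tool_rot: [0.74, 0.672, 0.001, 0.0]
force: [0.2, 0.1, -3.5]
gripper_width: 0.126
t: 9.62
tcp_pos: [0.4805, 0.1559, 0.1719]
tool_rot: [0.74, 0.672, 0.001, 0.0]
force: [0.1, 0.6, -4.3]
gripper_width: 0.134
t: 9.75
tcp_pos: [0.4805, 0.1559, 0.1713]
tool_rot: [0.74, 0.672, 0.001, 0.0]
force: [-0.4, -0.5, -3.8]
gripper_width: 0.129
```

```bash
python3 -m handwheel '[0,0,-0.5,0,0,0,1]'; python3 -m handwheel '[0,0,-0.5,0,0,0,1]';python3 -m handwheel '[0,0,-0.5,0,0,0,1]'; python3 st.py
```

```text
t: 9.88
tcp_pos: [0.4805, 0.156, 0.1712]
tool_rot: [0.74, 0.672, 0.001, 0.0]
force: [-2.5, -0.0, 2.3]
gripper_width: 0.13
t: 10.0
tcp_pos: [0.4805, 0.156, 0.1712]
tool_rot: [0.74, 0.672, 0.001, 0.0]
force: [-2.2, 0.3, 2.0]
gripper_width: 0.129
t: 10.12
tcp_pos: [0.4805, 0.156, 0.1712]
tool_rot: [0.74, 0.672, 0.001, 0.0]
force: [-2.2, -0.9, 2.6]
gripper_width: 0.127
t 10.125 tcp mm [480.5  155.96 171.18] yaw deg 84.4860718305889 level corr deg [-0.06  0.14  0.  ] F [-2.24 -0.95  2.56] M [-0.19  0.58 -0.06] w 0.12691455032578675 j5 [ 0.31 -0.04 -0.09  1.51  0.    0.41]
```

```bash
python3 -m handwheel '[0,0,-0.6,0,0.1,0,1]'; python3 -m handwheel '[0,0,-0.6,0,0.1,0,1]'; python3 st.py
```

```text
t: 10.25
tcp_pos: [0.4805, 0.156, 0.1712]
tool_rot: [0.74, 0.672, 0.001, -0.0]
force: [-2.6, -1.2, 6.7]
gripper_width: 0.129
t: 10.38
tcp_pos: [0.4805, 0.156, 0.1711]
tool_rot: [0.74, 0.672, 0.0, -0.001]
force: [-3.5, -0.8, 5.9]
gripper_width: 0.126
t 10.375 tcp mm [480.49 155.97 171.14] yaw deg 84.4890839615409 level corr deg [-0.08 -0.   -0.  ] F [-3.51 -0.78  5.9 ] M [-0.26  0.66 -0.02] w 0.126061630213338 j5 [ 0.31 -0.04 -0.09  1.51  0.    0.41]
```

Seated against the shoulders. Now I'll open slowly, without moving.

```bash
python3 -m handwheel '[0,0,0,0,0,0,0.8, 0,0,0,0,0,0,0.7, 0,0,0,0,0,0,0.5, 0,0,0,0,0,0,0.3, 0,0,0,0,0,0,0.3]'; python3 st.py
python3 - <<'E'
from rig import arm
import cv2,numpy as np
s=arm.snapshot('scene')[:,:,::-1]
cv2.imwrite('pics/g5.png',cv2.resize(s[130:230,255:345],None,fx=6,fy=6,interpolation=cv2.INTER_CUBIC))
E
```

```text
t: 11.0
tcp_pos: [0.4811, 0.1561, 0.1707]
tool_rot: [0.74, 0.672, 0.001, -0.0]
force: [-0.0, -0.2, 1.1]
gripper_width: 0.699
t 11.0 tcp mm [481.07 156.08 170.74] yaw deg 84.48226654792266 level corr deg [-0.09  0.04  0.  ] F [-0.03 -0.15  1.05] M [-0.03 -0.04 -0.02] w 0.6992947936500702 j5 [ 0.31 -0.04 -0.09  1.51  0.    0.41]
```

View pics/g5.png

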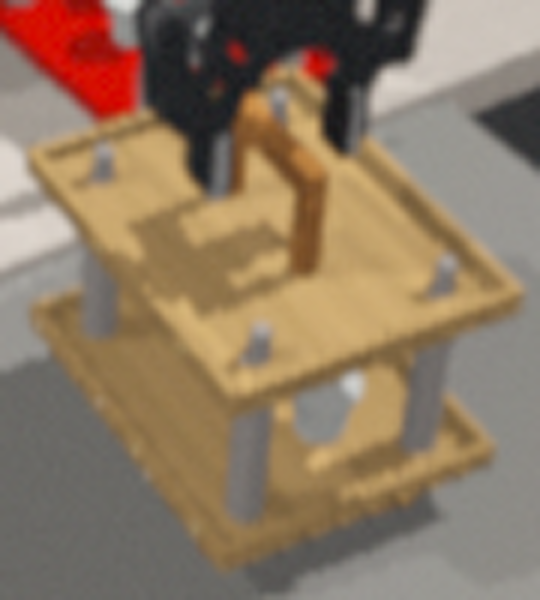

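All four pins stand up through the holes, at (103,160), (262,340), (443,275) and (278,100). The jaws are clear of the bar, so I'll retreat straight up.

```bash
python3 -m handwheel '[0,0,5,0,0,0,0.3, 0,0,15,0,0,0,0.3, 0,0,30,0,0,0,0.3, 0,0,35,0,0,0,0.3, 0,0,35,0,0,0,0.3, -20,0,15,0,0,0,0, -45,0,0,0,0,0,0, -45,0,0,0,0,0,0, -30,0,0,0,0,0,0, 0,0,0,0,0,0,0]'
python3 - <<'E'
from rig import arm
import cv2,numpy as np
s=arm.snapshot('scene')[:,:,::-1];t=arm.snapshot('top')[:,:,::-1]
cv2.imwrite('pics/g6.png',np.hstack([cv2.resize(s[100:370,160:430],(500,500),interpolation=cv2.INTER_CUBIC),cv2.resize(t[75:275,120:240],(300,500))]))
E
```

```text
t: 12.3
tcp_pos: [0.3325, 0.1549, 0.3146]
tool_rot: [0.74, 0.672, 0.002, -0.0]
force: [1.1, 0.0, 0.5]
gripper_width: 1.0
```

View pics/g6.png

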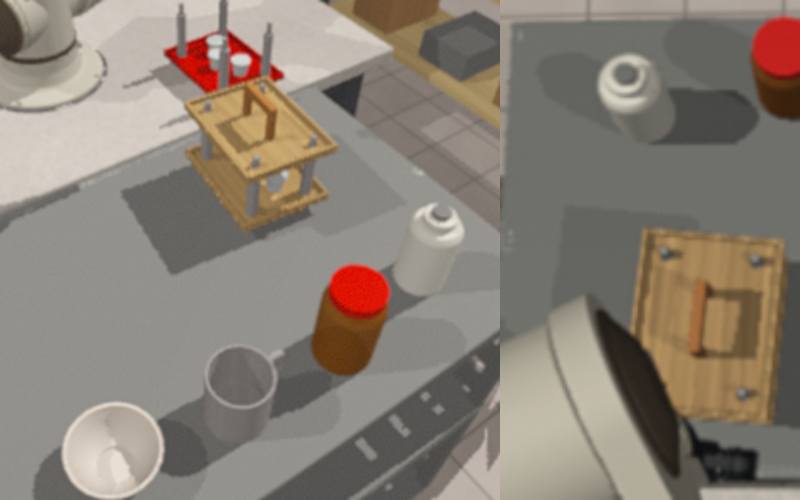

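The tier sits level with its pins through the holes, and the jar, mug, bowl and canister stand where they were. The arm is clear, so I'm handing the job in.

```bash
python3 -c "
from rig import arm
print(arm.sign_off())"
```

```text
the job is handed in; nothing more can be done
None
```

The upper tier is back on the wooden stand with all four pins through its holes, and I handed the job in at about 12.3 s on the robot's clock. I gripped the handle bar, carried the tier over and turned it to the posts' angle, which I measured as about -0.097 rad from the world x axis. I then lowered it in steps of 2 mm or less, released it and backed away.

- **Seating:** contact came at a tool height of 171.2 mm, exactly the height predicted for fully home. Lowering further only raised the force. The peak reading was about 7 N upwards, and the tool was within 0.1° of level.
- **After release:** the pictures show the tier level with its pins through the holes and the arm clear. The jar, mug, bowl and canister look undisturbed; I checked them by eye, not by measuring.
- **Checks that disagreed:**
  - My first estimates of the post positions differed by about 6 mm between the two cameras, because I had marked the pin tips too low in the scene picture. Remarking them cut this to about 2 mm, and the pins entered without contact.
  - At first contact there was a small sideways moment, about 0.6 N m. It was still there just before I opened the jaws and gone once they were open.

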